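# Pin the support roller into the pipe bender

### The job

The pipe bender is missing the corner pin of its loose support roller, which has slid out of line with the holes. Take the long red-headed pin out of the wooden block and pass it down through the upper wing, the roller and the lower wing, catching the roller with the pin's nose and easing it into line, until the flange sits flat on the upper wing; then let go. Guide the pin down by hand all the way rather than letting it drop, and leave the short pin and the other things on the bench where they are.

Things in the scene. Friction and masses are not known exactly. Their poses are not given: they have to be found in the camera images.
- wings: Blue frame of a pipe bender, fixed, two parallel plates (wings) 100 x 440 x 10 mm, 60 mm gap. Origin: mouth of the empty outer hole (21 mm wide), on the upper wing's top face, 205 mm above the bench. z: the hole's axis, up out of it, 30 degrees from vertical, leaning to the robot's side; x up the slope; y along the wings. The plates end 50 mm off in +-x and -y.
- lower_hole (a point): Mouth of the lower wing's 21 mm hole, in line with the empty outer hole, 70 mm below the wings' origin along the axis (lower wing: 70 to 80 mm below). Axes as the wings'. Spare hole pairs lie 60 and 280 mm along +y, with no roller below them: leave them empty.
- fitted_pin_grip (a point): Grip centre of the like pin already fitted with its roller at the other end of the wings, 340 mm along +y; fixed. It shows how the job shall look: flange on the upper wing, grip centre 31 mm above the wing.
- cylinder_mid (a point): Middle of the bender's red hydraulic cylinder, 64 mm thick, 85 mm long, fixed, on the down-slope side of the wings' middle; from its lower end a steel pump lever, 25 mm thick, reaches 290 mm along the wings' +y. An obstacle only.
- roller_mid (a point): Centre of the loose grey roller between the wings: grooved wheel, 60 mm in diameter, 50 mm tall, 21 mm bore along its z, about 0.4 kg. It stands on the lower wing, 10 mm below the upper one, in a rim 6 mm high with 8 mm play all round. It has slid down-slope to the rim: its bore is some 8 mm off the holes' line and a pin going straight down lands on its top face.
- pin_grip (a point): Centre of the round red grip (28 mm wide, 50 mm tall) of the long loose pin, upright in the block. z along the pin, away from its nose. Below the point: 25 mm to the flange's top, 31 mm to its underside (flange 40 mm wide), then a steel shank 18 mm wide, 115 mm long, so the nose is 146 mm below. The last 8 mm taper to 12 mm wide. About 0.45 kg.
- pin_block: Fixed wooden block, 200 x 80 mm, 60 mm high; origin at the centre of its underside, x along it. Two round upright holes, 20 mm wide, 45 mm deep, at x = -50 and +50 mm: the long pin stands in one, the short pin in the other, either way round.
- short_pin_grip (a point): Grip centre of the short black-headed pin in the block's other hole, to be left alone: same grip and flange, 75 mm shank; its nose is 106 mm below the point.
- sleeve_mid (a point): Centre of a green plastic pipe sleeve, 124 mm in diameter, 120 mm tall, standing loose on the bench; to be left alone.
- former_mid (a point): Centre of a spare grooved aluminium former, a wheel 120 mm in diameter, 50 mm tall, lying loose on the bench; to be left alone.
Not all that is in view belongs to the job. Leave any orange, white or yellow look-alike of the part that bears pin_grip alone.

How it is judged (in metres and radians):
On the way:
1. the pin is guided into the roller: its nose is well inside the roller, in line with the hole (z of pin_grip in the frame of wings between 0.071 and 0.118 m and angle between the z axis of pin_grip and the z axis of wings, either way round below 0.1 rad and x of roller_mid in the frame of pin_grip between -0.006 and 0.006 m and y of roller_mid in the frame of pin_grip between -0.006 and 0.006 m), for 0.1 s.
At the end, for the whole second after the job is handed in: The long pin is home in the outer hole of both wings: flange on the upper wing within 3 mm, grip centre within 5 mm of the hole's axis in x and y, axis within 3.4 degrees; the roller's centre is within 4 mm of the pin's axis; the pin is let go; the bystanders have not moved more than 20 mm (z of pin_grip in the frame of wings between 0.028 and 0.034 m and x of pin_grip in the frame of wings between -0.005 and 0.005 m and y of pin_grip in the frame of wings between -0.005 and 0.005 m and angle between the z axis of pin_grip and the z axis of wings, either way round below 0.06 rad and x of roller_mid in the frame of pin_grip between -0.004 and 0.004 m and y of roller_mid in the frame of pin_grip between -0.004 and 0.004 m); the robot touches nothing.
It fails at once if the pin drops or is rammed: faster than 0.35 m/s while its nose is in the holes (z of pin_grip in the frame of wings below 0.144 m and distance between pin_grip and wings below 0.148 m and angle between the z axis of pin_grip and the z axis of wings, either way round below 0.15 rad and linear speed of pin above 0.35 m/s).
It fails at once if the short pin is moved by more than 20 mm (distance of short_pin_grip from where it was at the start of the episode above 0.02 m).
It fails at once if the green sleeve is moved by more than 20 mm (distance of sleeve_mid from where it was at the start of the episode above 0.02 m).
It fails at once if the spare former is moved by more than 20 mm (distance of former_mid from where it was at the start of the episode above 0.02 m).
It also fails if it takes over 58 s, if anything falls off the work surface, if the arm or the gripper's body presses on something with over 40 N, if the wrist force passes 120 N, or if a joint passes its speed limit or range.

### The arm

A 6-joint arm with a two-finger parallel gripper is mounted at the origin on the work surface. World frame = base frame: x ahead of the robot, y to its left, z up, the work surface at z = 0. Lengths are in mm, angles in degrees, forces in N, time in s.
With the tool pointing down it reaches from about 350 to 850 mm from the base axis. Payload 8.1 kg.
Tool frame: the origin (TCP) lies midway between the tips of the shut fingers; the grasp point (between the pads) lies 19 mm behind it; z points along the fingers, y is the direction in which the jaws open and shut (so a half turn about z gives the same grasp; the last joint's range is limited). The gripper opens to 85 mm and grips with 20 to 120 N. Pads are 22 mm wide; open, the fingers measure 114 mm over their backs; the gripper's body (76 mm by 85 mm) begins 54 mm behind the grasp point. The pads swing forward as they close: fully open they stand 13 mm farther back than shut.
Start: joints at [58.247, 7.471, 85.268, -0, 87.261, -4.893], TCP at [271.07, 535.282, 231.292] pointing down, gripper open.
Joint ranges: [-169.43, 169.43], [-51.17, 129.36], [1.28, 143.12], [-76.62, 256.62], [0, 156.53], [-152.29, 152.29]. Speed limits (degrees/s): [136.94, 136.94, 159.86, 180, 180, 180].

### API

Orientations are given as [roll, pitch, yaw] about the fixed x, y, z axes, in that order (R = Rz(yaw) Ry(pitch) Rx(roll)).
In Python, from bench import telemetry, snapshot, camera_params, job gives the robot as it stands. The module is installed in compiled form; this text tells all that it offers.
- The arm moves only by the shell command python3 -m jog 'ROWS' [FORCE]. ROWS is JSON, a list that holds one entry, the list of rows, each a list of 7 numbers: the shift along the tool's x, y, z in units of 50 mm (1.0 is 50 mm), then the turn, a rotation vector about the tool's x, y, z in units of 2 pi rad (1.0 is 2 pi rad), then the opening, from 0 (shut) to 1 (fully open). In form: [[[dx, dy, dz, rx, ry, rz, claw], ...]]. A call has 1 to 12 rows; each row shifts and turns the commanded pose from where the row before left it, along the tool's axes as they then stand; what a row does not reach is not made up. A row lasts 1/8 s, in which the tool goes at most 62.5 mm and 10.7 degrees, less where a joint would pass 70% of its speed; a pose out of reach is approached as far as the arm can. A call with a number of a shift or a turn outside -1 to 1 is refused whole. A call with a gripper value outside its range is refused whole. The fingers move at their own pace and stop on an object; FORCE is the grip in N (left out, the last holds). Time passes only in rows, so rows that do not move let the fingers close. It gives the time, the measured TCP pose, the force and the opening at its end, in the units of the state.
- telemetry.sense(): the state, without advancing time (a new reading comes with each control period).
- snapshot(name): name is "scene" or "top" or "wrist"; returns (picture, depth): 420x560x3 uint8, red, green, blue; 420x560 float32, mm along the optical axis (not along the pixel's ray), 0 where there is no reading.
- camera_params(name): a dict with "K" (3x3 intrinsics, pixels), "D" ([k1, k2, p1, p2, k3] as OpenCV has them; the pictures are not rectified), "extrinsics" (4x4, takes a point from camera to world coordinates). Camera axes: x right, y down, z forward; pixel columns grow to the right and rows downward; lengths in mm; the calibration is good to about 2 mm. A picture is of the moment at which its call begins: read the wrist's pose just before it. camera_params takes no time and is no camera call; for the wrist camera it gives the pose at the moment of the call.
- job.hand_in(): hands the job in, once; it reports no verdict.
The state is a dict: "time": time; "joint_pos": joint angles; "qd": joint speeds; "joint_efforts": joint torques, N m; "tool_pos": TCP position; "tcp_rot": TCP orientation; "ft_force": force on the tool from outside, world axes, zero at the start; "wrist_torque": the same for the moment, N m; "finger_gap": finger opening in mm.
Only numpy, scipy, OpenCV 4.12 (cv2) and the standard library are available. Lean on these libraries where they do the work, as an engineer would, in place of code of your own. Each camera call takes 0.05 s, during which the arm holds its last target. There are 200 camera calls.

## Working session

There is one attempt and no reset: what is moved stays moved. The work goes in short steps, Python scripts to look and compute and a shell command to move; the robot and the scene stay as the last step left them, time stands still between calls to the robot, and variables do not carry over. Pictures are saved under pics/ and viewed, about 8 in all and at most 12, crops included, and the job is handed in when it is done.

```bash
mkdir -p pics; python3 - <<'E'
from bench import telemetry, snapshot, camera_params
import cv2,numpy as np
s=telemetry.sense();print(s['time'],s['tool_pos'],s['tcp_rot'],s['finger_gap'])
for n in ('scene','top'):
    p,d=snapshot(n);c=camera_params(n)
    np.savez(f'pics/{n}.npz',p=p,d=d,K=c['K'],D=c['D'],E=c['extrinsics'])
    cv2.imwrite(f'pics/{n}.png',cv2.cvtColor(p,cv2.COLOR_RGB2BGR))
    print(n,np.round(c['extrinsics'],3).tolist(),np.round(c['K'],1).tolist(),c['D'],(d>0).mean())
E
```

```text
0.0 [270.79671852 534.79216753 230.22773561] [-1.79893773e+02 -6.10915131e-03  1.53139432e+02] 85.51278460725953
scene [[0.749, 0.475, -0.462, 1070.958], [0.662, -0.555, 0.503, -535.844], [-0.017, -0.683, -0.73, 923.812], [0.0, 0.0, 0.0, 1.0]] [[431.3, 0.0, 280.6], [0.0, 431.3, 201.8], [0.0, 0.0, 1.0]] [0.03926555 0.         0.         0.         0.        ] 0.9951828231292517
top [[0.013, -0.993, 0.118, 447.827], [-1.0, -0.014, -0.006, -38.523], [0.008, -0.118, -0.993, 1323.649], [0.0, 0.0, 0.0, 1.0]] [[457.0, 0.0, 277.9], [0.0, 457.0, 214.2], [0.0, 0.0, 1.0]] [-0.11581385  0.          0.          0.          0.        ] 0.996062925170068
```

View pics/scene.png

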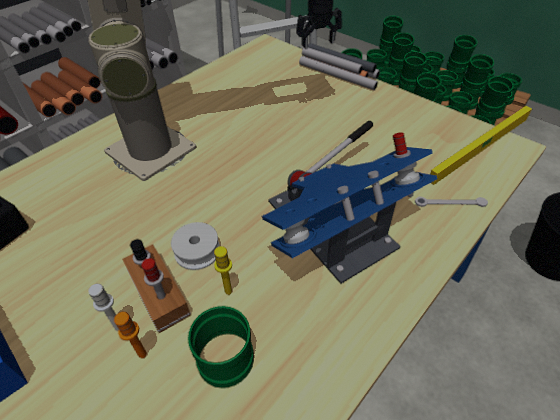

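View pics/top.png

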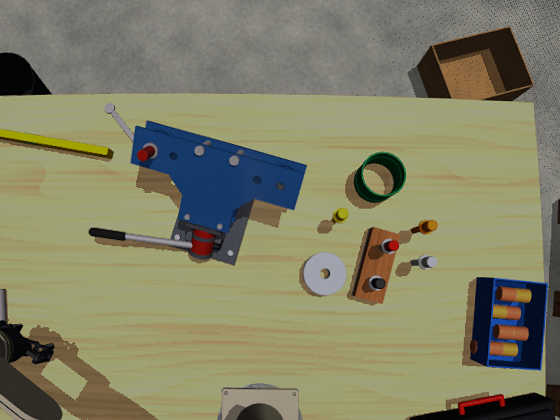

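Scene: long red pin in the block (top px ~392,245), short black one at (377,284), and wing holes at (280,187), (257,180) and (173,156). The fitted pin is at (147,153), the sleeve at (380,177) and the former at (325,274).

```bash
cat >h.py <<'E'
import cv2,numpy as np
def load(n):
    return dict(np.load(f'pics/{n}.npz'))
def ray(c,uv):
    u=cv2.undistortPoints(np.array(uv,float).reshape(-1,1,2),c['K'],c['D']).reshape(-1,2)
    return np.c_[u,np.ones(len(u))]
def pts(c,uv,z):
    P=ray(c,uv)*np.array(z).reshape(-1,1); return P@c['E'][:3,:3].T+c['E'][:3,3]
def world(c,rows,cols): return pts(c,np.c_[cols,rows],c['d'][rows,cols])
def onplane(c,uv,n,p):
    r=ray(c,uv)@c['E'][:3,:3].T;o=c['E'][:3,3]
    return o+r*(((np.array(p)-o)@n)/(r@n))[:,None]
def tri(cs,uvs):
    A=np.zeros((3,3));b=np.zeros(3)
    for c,uv in zip(cs,uvs):
        r=(c['E'][:3,:3]@ray(c,uv)[0]);r/=np.linalg.norm(r);M=np.eye(3)-np.outer(r,r);A+=M;b+=M@c['E'][:3,3]
    return np.linalg.solve(A,b)
E
python3 - <<'E'
from h import *
for n in('top','scene'):
    c=load(n);hsv=cv2.cvtColor(c['p'],cv2.COLOR_RGB2HSV);H,S,V=[hsv[...,i].astype(int) for i in range(3)]
    red=(((H<4)|(H>174))&(S>170)&(V>90)).astype(np.uint8)
    k,l,st,ce=cv2.connectedComponentsWithStats(red)
    for i in range(1,k):
        if st[i,4]>25:
            r,q=np.nonzero(l==i);W=world(c,r,q);print(n,'red',st[i],ce[i].round(1),np.median(W,0).round(1),'top',np.percentile(W[:,2],[5,95]).round(1), W[W[:,2]>np.percentile(W[:,2],92)-4].mean(0).round(1))
    blue=((H>100)&(H<118)&(S>150)&(V>70)&(c['d']>0)).astype(np.uint8)
    r,q=np.nonzero(blue);W=world(c,r,q)
    # RANSAC plane limited
    rng=np.random.default_rng(0);best=0
    for _ in range(2000):
        a=W[rng.choice(len(W),3,0)];m=np.cross(a[1]-a[0],a[2]-a[0]);m/=np.linalg.norm(m)+1e-9;m*=np.sign(m[2])
        if abs(m[2]-.866)>.08: continue
        inl=abs((W-a[0])@m)<3
        if inl.sum()>best: best=inl.sum();I=inl
    Q=W[I];p=Q.mean(0);m=np.linalg.svd(Q-p,full_matrices=False)[2][2];m*=np.sign(m[2])
    print(n,'plane',p.round(1),m.round(4),np.degrees(np.arccos(m[2])).round(2),best)
    print('z205',  'corr',np.abs((Q-p)@m).mean())
    if n=='top':
        mk=np.zeros_like(blue);mk[r[I],q[I]]=1
        cn=max(cv2.findContours(mk,cv2.RETR_EXTERNAL,cv2.CHAIN_APPROX_NONE)[0],key=cv2.contourArea)
        print('hull',cv2.approxPolyDP(cn,3,True).reshape(-1,2).tolist())
        for (a,b) in [(280,187),(257,180),(173,156)]:
            g=V[b-7:b+8,a-7:a+8];t=(blue[b-7:b+8,a-7:a+8]==0).astype(np.uint8);k,l,st,ce=cv2.connectedComponentsWithStats(t)
            for i in range(1,k):
                if st[i,4]>6:
                    uv=ce[i]+[a-7,b-7];print('hole',uv.round(1),st[i],onplane(c,[uv],m,p).round(1))
    cv2.imwrite(f'pics/{n}_c.png',cv2.resize(cv2.cvtColor(c['p'],cv2.COLOR_RGB2BGR)[(110 if n=='top' else 160):(310 if n=='top' else 360),(100 if n=='top' else 70):(450 if n=='top' else 420)],None,fx=2.2,fy=2.2,interpolation=cv2.INTER_CUBIC))
E
```

```text
top red [138 150  10  11  84] [142.2 154.9] [714.7 285.  254.6] top [248.4 260.1] [718.7 284.1 258.2]
top red [195 230  18   9 102] [202.8 234.3] [537.1 154.7  98.3] top [ 90.4 104.5] [537.2 151.1 135.8]
top red [192 239  19  16 208] [200.3 247.4] [502.9 164.8  77.2] top [67.5 88. ] [509.7 153.7 140.2]
top red [389 240  10  11  80] [393.3 245.2] [ 509.3 -335.6  186.5] top [182.8 190.7] [ 507.8 -329.8  210.2]
top red [459 395  46  20 299] [480.8 402.1] [  83.1 -612.9   68.2] top [62.7 72.1] [  83.1 -609.1   76.2]
top plane [668.7 110.9 191.4] [-0.4836  0.1343  0.8649] 30.13 6897
z205 corr 1.2473454072176702
hull [[135, 127], [131, 160], [138, 164], [135, 154], [144, 142], [150, 140], [157, 145], [158, 155], [149, 168], [167, 172], [182, 193], [178, 218], [184, 220], [188, 211], [190, 218], [186, 221], [217, 230], [220, 221], [220, 230], [227, 232], [231, 211], [253, 197], [293, 208], [298, 193], [295, 190], [299, 189], [303, 173], [239, 155], [239, 163], [231, 167], [227, 158], [233, 153], [205, 145], [205, 152], [196, 157], [192, 153], [198, 144]]
hole [279.6 185.9] [ 3  3  8  7 48] [[651.7 -48.6 206.6]]
hole [256.6 179.2] [ 3  3  8  7 43] [[667.9   8.9 206.8]]
hole [172.8 155.1] [ 3  3  8  7 42] [[726.9 221.2 206.8]]
scene red [394 133  13  22 126] [400.7 142.3] [732.6 276.8 242.5] top [218.8 257. ] [732.5 254.  277. ]
scene red [291 171  12  10  63] [296.1 175.2] [500.3 154.3  75.6] top [63.2 84. ] [507.3 159.2  81.9]
scene red [141 258  14  12 112] [147.8 263.6] [ 511.3 -337.3  185. ] top [182.4 187.7] [ 516.6 -339.3  193. ]
scene plane [676.   94.9 196.9] [-0.4756  0.133   0.8695] 29.6 3295
z205 corr 0.7668484978613841
```

View pics/top_c.png

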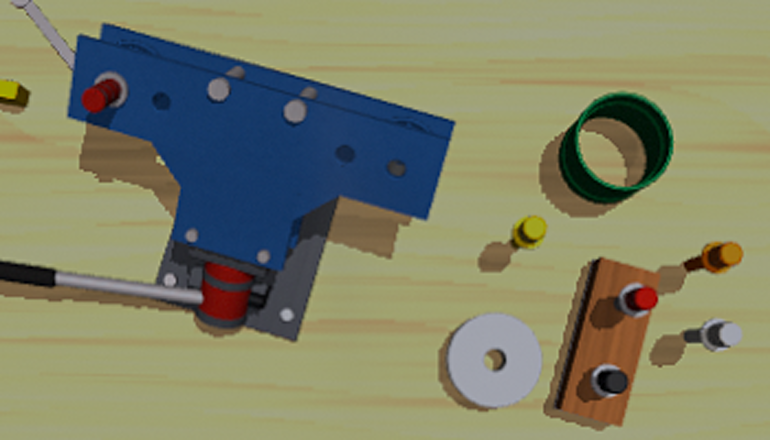

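```bash
python3 -m jog '[[[-0.3,-0.3,-0.2,0,0,0,1],[-0.7,-0.77,-0.2,0,0,0,1],[-0.7,-0.77,-0.2,0,0,0,1],[-0.7,-0.77,-0.2,0,0,0,1],[-0.7,-0.77,-0.2,0,0,0,1],[-0.7,-0.77,-0.2,0,0,0,1],[-0.7,-0.77,-0.2,0,0,0,1],[-0.7,-0.77,0,0,0,0,1],[-0.7,-0.77,0,0,0,0,1],[-0.7,-0.77,0,0,0,0,1],[-0.7,-0.77,0,0,0,0,1],[-0.7,-0.77,0,0,0,0,1]]]' 60
python3 -m jog '[[[-0.7,-0.77,0,0,0,0,1],[-0.7,-0.77,0,0,0,0,1],[-0.7,-0.77,0,0,0,0,1],[-0.7,-0.77,0,0,0,0,1],[0,0,0,0,0,0.0273,1],[0,0,0,0,0,0.0273,1],[0,0,0,0,0,0.0273,1],[0,0,0,0,0,0.0273,1],[0,0,0,0,0,0.0273,1],[0,0,0,0,0,0.0273,1],[0,0,0,0,0,0.0273,1],[0,0,0,0,0,0.0273,1]]]'
python3 - <<'E'
from bench import telemetry, snapshot, camera_params
import cv2,numpy as np
from scipy.spatial.transform import Rotation as R
s=telemetry.sense();c=camera_params('wrist');p,d=snapshot('wrist')
np.savez('pics/w1.npz',p=p,d=d,K=c['K'],D=c['D'],E=c['extrinsics'],tp=s['tool_pos'],tr=s['tcp_rot'])
cv2.imwrite('pics/w1.png',cv2.cvtColor(p,cv2.COLOR_RGB2BGR))
print(s['time'],s['tool_pos'],s['tcp_rot'],s['joint_pos'],s['finger_gap'])
print(R.from_euler('xyz',s['tcp_rot'],degrees=True).inv().apply(c['extrinsics'][:3,3]-s['tool_pos']),c['K'],c['extrinsics'][:3,2])
E
```

```text
time: 1.6
tool_pos: [429.8, -38.3, 301.1]
tcp_rot: [180.0, -0.0, 153.1]
ft_force: [0.5, 0.8, 1.2]
finger_gap: 85.7
time: 3.1
tool_pos: [484.9, -237.1, 300.7]
tcp_rot: [-179.9, -0.0, 74.2]
ft_force: [0.1, -0.0, -0.3]
finger_gap: 85.5
3.1 [ 484.8899112  -237.14094571  300.73285818] [-1.79942644e+02 -1.52885672e-02  7.41924208e+01] [-3.15038949e+01 -2.90368117e+00  8.87334297e+01 -8.00727810e-04
  9.42296047e+01 -1.56963820e+01] 85.50481003252823
[ 6.98970285e+01 -8.99570635e-02 -1.42481029e+02] [[324.16143495   0.         275.91246752]
 [  0.         324.16143495 203.87703963]
 [  0.           0.           1.        ]] [-0.07439474 -0.26233972 -0.96210358]
```

View pics/w1.png

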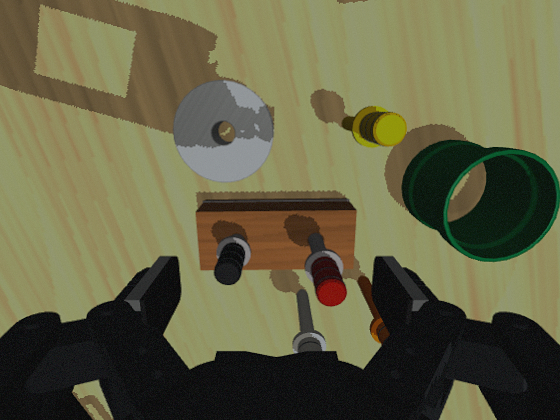

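The wrist view shows the red pin's bright top disc at (331,291), the block squarely below it, and the short black pin at (228,272) on its left.

```bash
python3 - <<'E'
from h import *
c=load('w1');hsv=cv2.cvtColor(c['p'],cv2.COLOR_RGB2HSV);H,S,V=[hsv[...,i].astype(int) for i in range(3)]
red=(((H<6)|(H>172))&(S>150)&(V>60)).astype(np.uint8);red[:,:300]=0;red[:240]=0;red[:,350:]=0
r,q=np.nonzero(red);W=world(c,r,q);zt=np.percentile(W[:,2],90);t=W[:,2]>zt-5
print('zt',zt,len(r),t.sum())
k=red&0;k[r[t],q[t]]=1
(x,y),(a,b),an=cv2.fitEllipse(max(cv2.findContours(k,0,2)[0],key=len));print(x,y,a,b,onplane(c,[(x,y)],np.array([0,0,1.]),[0,0,186]))
# flange: grey pixels z 128..133
A=world(c,*np.nonzero(c['d']>0));rr,qq=np.nonzero(c['d']>0)
m=(abs(A[:,2]-136)<5)&(np.hypot(A[:,0]-511,A[:,1]+336)<30);print('flange',m.sum(),A[m].mean(0),A[m][:,:2].min(0),A[m][:,:2].max(0))
for n,uv in(('top',None),('scene',None)):
    d=load(n);W=world(d,*np.nonzero(d['d']>0));rr,qq=np.nonzero(d['d']>0)
    m=(W[:,2]>183)&(np.hypot(W[:,0]-510,W[:,1]+336)<22);P=np.c_[qq,rr][m];print(n,m.sum(),W[m].mean(0),onplane(d,[P.mean(0)],np.array([0,0,1.]),[0,0,186]))
E
```

```text
zt 186.3510670087767 642 642
331.0721435546875 291.936767578125 26.358375549316406 29.39794158935547 [[ 509.34280623 -332.34446142  186.        ]]
flange 477 [ 508.83896966 -324.91818582  135.63126473] [ 489.31163012 -346.22283875] [ 528.89815608 -313.36979734]
top 77 [ 508.69404333 -335.80917346  186.70202154] [[ 508.72959487 -335.98872492  186.        ]]
scene 115 [ 510.93474262 -336.58739953  185.10078142] [[ 511.63871939 -336.86267172  186.        ]]
```

```bash
python3 -m jog '[[[-0.44,0.25,0.3,0,0,-0.0007,1],[-0.44,0.25,0.3,0,0,0,1],[-0.44,0.25,0.3,0,0,0,1],[-0.43,0.25,0.3,0,0,0,1],[0,0,0,0,0,0,1],[0,0,0.4,0,0,0,1],[0,0,0.4,0,0,0,1],[0,0,0.4,0,0,0,1],[0,0,0.4,0,0,0,1],[0,0,0.4,0,0,0,1],[0,0,0,0,0,0,1],[0,0,0,0,0,0,1]]]' 60
python3 - <<'E'
from bench import telemetry, snapshot, camera_params
import cv2
s=telemetry.sense();print(s['tool_pos'],s['tcp_rot'],s['ft_force'])
p,d=snapshot('wrist');cv2.imwrite('pics/w2.png',cv2.cvtColor(p,cv2.COLOR_RGB2BGR))
E
```

```text
time: 4.65
tool_pos: [510.5, -335.1, 141.8]
tcp_rot: [180.0, 0.0, 74.8]
ft_force: [-0.1, -0.2, 0.4]
finger_gap: 85.3
[ 510.52195372 -335.0956953   141.77055647] [1.79968458e+02 1.32564250e-02 7.47676489e+01] [-0.12138528 -0.17402127  0.3598357 ]
```

View pics/w2.png

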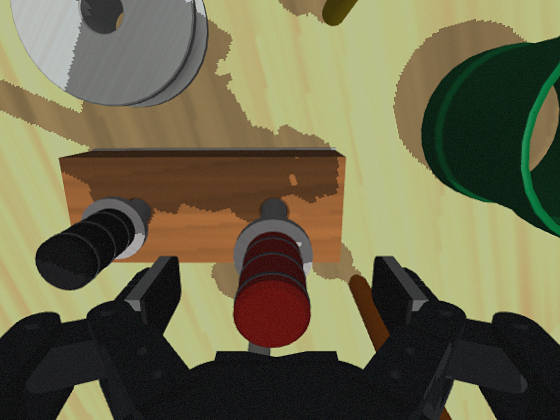

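The red grip is centred between the pads (left pad 170, grip 272, right pad 385) and the black pin is clear. I'll close and lift.

```bash
python3 -m jog '[[[0,0,0,0,0,0,0],[0,0,0,0,0,0,0],[0,0,0,0,0,0,0],[0,0,0,0,0,0,0],[0,0,0,0,0,0,0],[0,0,0,0,0,0,0]]]' 80
python3 -m jog '[[[0,0,-0.2,0,0,0,0],[0,0,-0.4,0,0,0,0],[0,0,-0.5,0,0,0,0],[0,0,-0.6,0,0,0,0],[0,0,-0.8,0,0,0,0],[0,0,-0.8,0,0,0,0],[0,0,-0.7,0,0,0,0],[0,0,0,0,0,0,0]]]'
```

```text
time: 5.45
tool_pos: [510.2, -335.0, 141.8]
tcp_rot: [180.0, 0.0, 74.8]
ft_force: [-2.1, 0.7, 5.1]
finger_gap: 26.6
time: 6.45
tool_pos: [511.5, -335.7, 346.3]
tcp_rot: [179.6, 0.2, 74.8]
ft_force: [-0.1, -0.5, -3.8]
finger_gap: 26.4
```

```bash
python3 -m jog '[[[0.4,-0.03,0,0,0,0,0],[0.79,-0.06,0,0,0,0,0],[0.79,-0.06,0,0,0,0,0],[0.79,-0.06,0,0,0,0,0],[0.79,-0.06,0,0,0,0,0],[0.79,-0.06,0,0,0,0,0],[0.79,-0.06,0,0,0,0,0],[0.79,-0.06,0,0,0,0,0],[0.36,-0.03,0,0,0,0.001,0],[0,0,0,-0.0208,0,0,0],[0,0,0,-0.0208,0,0,0],[0,0,0,-0.0208,0,0,0]]]'
python3 -m jog '[[[0,0,0,-0.0208,0,0,0],[0,0,0,0,0,0,0],[0,0,0,0,0,0,0]]]'
cat >>h.py <<'E'
from scipy.spatial.transform import Rotation as R
wy=np.array([.2685,.9633,0]);wy/=np.linalg.norm(wy);wx=np.array([wy[1],-wy[0],0])*np.cos(np.pi/6)+np.array([0,0,.5]);wz=np.cross(wx,wy)
W0=np.array([652,-48.6,205.]);Wm=np.c_[wx,wy,wz]
def inw(p): return (np.asarray(p)-W0)@Wm
E
cat >look.py <<'E'
from bench import telemetry, snapshot, camera_params
from h import *
import sys
def grab(n,f,c=None):
    c=camera_params(n);p,d=snapshot(n);np.savez(f'pics/{f}.npz',p=p,d=d,K=c['K'],D=c['D'],E=c['extrinsics']);cv2.imwrite(f'pics/{f}.png',cv2.cvtColor(p,cv2.COLOR_RGB2BGR))
s=telemetry.sense();T=R.from_euler('xyz',s['tcp_rot'],degrees=True).as_matrix()
print(s['time'],'tcp in wings',inw(s['tool_pos']).round(2),'rows: tool axes in wings\n',(Wm.T@T).T.round(4),'f',s['ft_force'].round(1))
for a in sys.argv[1:]: grab(*a.split(':'))
E
python3 look.py wrist:w3 scene:s3 top:t3; python3 - <<'E'
import cv2,numpy as np
a=cv2.imread('pics/w3.png');b=cv2.resize(cv2.imread('pics/s3.png')[120:280,240:440],None,fx=2,fy=2);
o=np.zeros((420,800,3),np.uint8);o[:,:400]=a[:,80:480];o[:320,400:]=b;cv2.imwrite('pics/c3.png',o)
E
```

```text
time: 7.95
tool_pos: [568.7, -23.9, 338.5]
tcp_rot: [157.5, -0.0, 74.5]
ft_force: [-0.3, 0.5, -4.4]
finger_gap: 26.1
time: 8.32
tool_pos: [569.4, -24.6, 340.7]
tcp_rot: [150.2, -0.0, 74.4]
ft_force: [-0.1, -0.2, -3.1]
finger_gap: 26.1
8.325 tcp in wings [ -6.62   0.97 160.56] rows: tool axes in wings
 [[-1.0e-04  1.0e+00  3.0e-04]
 [ 1.0e+00  1.0e-04 -3.7e-03]
 [-3.7e-03  3.0e-04 -1.0e+00]] f [-0.1 -0.2 -3.1]
```

View pics/c3.png

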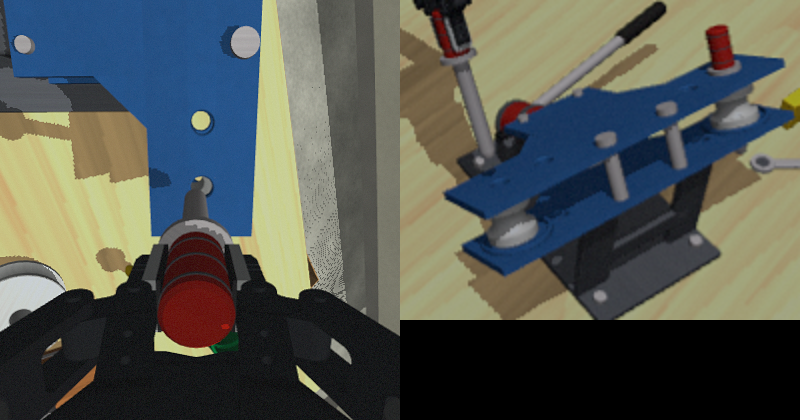

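The wrist view (left) shows the nose just short of the outer hole at image (284,186), with the spare hole at (282,121). The scene view shows the shank hanging parallel to the fitted pin. Next I'll measure the shank axis against the hole.

```bash
cat >meas.py <<'E'
from h import *
import sys
from scipy.optimize import least_squares
gx,gy,gz=map(float,sys.argv[2:5])   # expected grip centre in wings
def shank(n,zlo,zhi):
    c=load(n);hsv=cv2.cvtColor(c['p'],cv2.COLOR_RGB2HSV)
    r,q=np.nonzero((c['d']>0)&(hsv[...,1]<90));P=inw(world(c,r,q))
    m=(np.hypot(P[:,0]-gx,P[:,1]-gy)<18)&(P[:,2]>zlo)&(P[:,2]<zhi);P=P[m]
    if m.sum()<60: print(n,'few',m.sum());return
    f=lambda v:np.hypot(P[:,0]-v[0]-v[2]*(P[:,2]-zlo),P[:,1]-v[1]-v[3]*(P[:,2]-zlo))-9
    o=least_squares(f,[gx,gy,0,0],loss='soft_l1',f_scale=1);v=o.x
    print(n,m.sum(),'axis xy at z',zlo,v[:2].round(2),'slope',v[2:].round(3),'res',np.abs(o.fun).mean().round(2))
def holes(n):
    c=load(n);hsv=cv2.cvtColor(c['p'],cv2.COLOR_RGB2HSV);H,S,V=[hsv[...,i].astype(int) for i in range(3)]
    blue=((H>100)&(H<120)&(S>120)&(V>30)).astype(np.uint8)
    for y in(0,60,280):
        w=W0+Wm@[0,y,0]
        Rt=c['E'][:3,:3].T;u=cv2.projectPoints(w.reshape(1,3),cv2.Rodrigues(Rt)[0],-Rt@c['E'][:3,3],c['K'],c['D'])[0].ravel()
        a,b=u.astype(int)
        if not(15<a<545 and 15<b<405): continue
        k,l,st,ce=cv2.connectedComponentsWithStats(1-blue[b-14:b+15,a-14:a+15])
        for i in range(1,k):
            if 20<st[i,4]<600 and st[i,2]<26 and st[i,3]<26:
                x0,y0,w_,h_=st[i,:4];bb=[(ce[i][0]+a-14,ce[i][1]+b-14),(x0+(w_-1)/2+a-14,y0+(h_-1)/2+b-14)]
                print(n,'hole',y,'exp px',u.round(1),st[i].tolist(),inw(onplane(c,bb,wz,W0))[:,:2].round(2).tolist())
for n in sys.argv[1].split(','): shank(n,gz-138,gz-38);holes(n)
E
python3 meas.py w3,s3,t3 -6.6 1 179.8
```

```text
w3 563 axis xy at z 41.80000000000001 [-8.28  1.44] slope [ 0.011 -0.002] res 0.12
w3 hole 60 exp px [283.8 124.6] [2, 1, 20, 20, 316] [[-3.06, 63.88], [-3.0, 63.58]]
s3 360 axis xy at z 41.80000000000001 [-6.46 -0.41] slope [ 0.008 -0.004] res 0.94
s3 hole 0 exp px [290.1 211.2] [0, 0, 22, 11, 141] [[-76.5, 24.51], [-58.97, 24.02]]
s3 hole 0 exp px [290.1 211.2] [16, 22, 13, 7, 48] [[77.07, -21.06], [68.98, -20.08]]
s3 hole 60 exp px [311.9 200.3] [0, 2, 6, 10, 37] [[-82.54, 73.44], [-77.51, 72.77]]
s3 hole 280 exp px [384.6 164.1] [0, 20, 9, 9, 65] [[24.19, 224.17], [24.91, 224.69]]
s3 hole 280 exp px [384.6 164.1] [12, 21, 17, 8, 79] [[78.92, 233.13], [67.87, 235.95]]
t3 74 axis xy at z 41.80000000000001 [-6.07 -0.55] slope [ 0.015 -0.003] res 0.47
t3 hole 0 exp px [279.6 185.9] [0, 12, 19, 17, 122] [[-18.51, 2.51], [-17.15, 10.18]]
```

```bash
python3 -m jog '[[[0.024,0.092,0,-0.0017,0,0,0],[0,0,0.14,0,0,0,0],[0,0,0.14,0,0,0,0],[0,0,0.14,0,0,0,0],[0,0,0.1,0,0,0,0],[0,0,0.04,0,0,0,0],[0,0,0,0,0,0,0],[0,0,0,0,0,0,0]]]'
python3 look.py wrist:w4 top:t4 scene:s4; python3 meas.py w4,t4,s4 -2 2 151
python3 - <<'E'
import cv2,numpy as np
a=cv2.imread('pics/w4.png');b=cv2.resize(cv2.imread('pics/s4.png')[140:280,250:400],None,fx=2.6,fy=2.6)
a=cv2.resize(a[100:260,200:360],None,fx=2.5,fy=2.5);o=np.zeros((400,800,3),np.uint8);o[:,:400]=a;o[:364,410:800]=b;cv2.imwrite('pics/c4.png',o)
E
```

```text
time: 9.48
tool_pos: [587.7, -28.8, 319.9]
tcp_rot: [149.4, -0.0, 74.4]
ft_force: [0.0, 0.1, -4.7]
finger_gap: 26.7
9.475 tcp in wings [ -0.82   1.77 133.13] rows: tool axes in wings
 [[ 3.000e-04  1.000e+00 -1.000e-04]
 [ 9.999e-01 -3.000e-04  1.040e-02]
 [ 1.040e-02 -1.000e-04 -9.999e-01]] f [ 0.   0.1 -4.7]
w4 580 axis xy at z 13.0 [-0.77  2.19] slope [-0.004 -0.001] res 0.12
w4 hole 60 exp px [275.1 126.7] [1, 0, 21, 21, 360] [[-2.34, 64.16], [-2.58, 63.8]]
t4 69 axis xy at z 13.0 [-0.17  0.54] slope [-0.005 -0.001] res 0.44
t4 hole 0 exp px [279.6 185.9] [0, 12, 19, 17, 182] [[-20.48, 6.71], [-17.15, 10.18]]
s4 356 axis xy at z 13.0 [-0.23  0.26] slope [-0.007  0.002] res 1.03
s4 hole 0 exp px [290.1 211.2] [0, 0, 22, 14, 198] [[-62.89, 21.42], [-50.49, 19.2]]
s4 hole 0 exp px [290.1 211.2] [16, 22, 13, 7, 48] [[77.07, -20.85], [68.98, -20.08]]
s4 hole 60 exp px [311.9 200.3] [0, 2, 5, 10, 37] [[-83.18, 73.5], [-78.97, 72.16]]
s4 hole 280 exp px [384.6 164.1] [0, 20, 9, 9, 65] [[24.19, 224.17], [24.91, 224.69]]
s4 hole 280 exp px [384.6 164.1] [12, 21, 17, 8, 79] [[78.92, 233.13], [67.87, 235.95]]
```

View pics/c4.png

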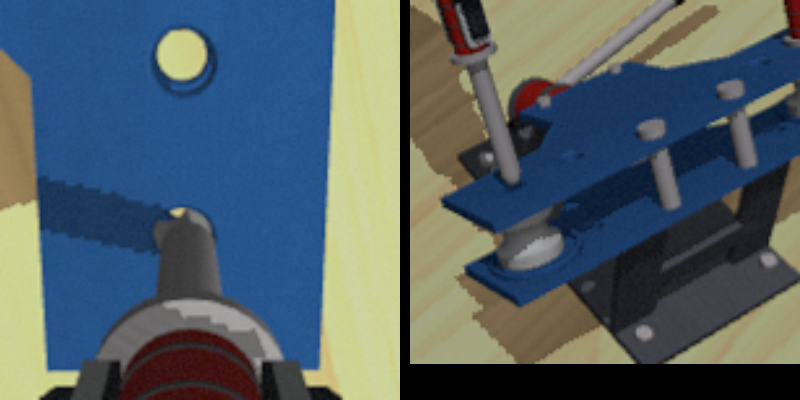

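```bash
python3 - <<'E'
from h import *
from scipy.optimize import least_squares
for n in('s3','s4'):
    c=load(n);hsv=cv2.cvtColor(c['p'],cv2.COLOR_RGB2HSV);r,q=np.nonzero((c['d']>0)&(hsv[...,1]<70));P=inw(world(c,r,q))
    for y in(0,340):
        for lo,hi in((-69,-62),(-60,-30),(-69,-22)):
            m=(P[:,2]>lo)&(P[:,2]<hi)&(np.hypot(P[:,0],P[:,1]-y)<42);Q=P[m]
            if m.sum()<15: print(n,y,lo,'few',m.sum());continue
            f=lambda v:np.hypot(Q[:,0]-v[0],Q[:,1]-v[1])-v[2]
            o=least_squares(f,[0,y,28],loss='soft_l1');print(n,y,(lo,hi),m.sum(),'fit',o.x.round(1),'mean',Q.mean(0).round(1))
E
```

```text
s3 0 (-69, -62) 69 fit [-10.6   0.9  30.2] mean [ 12.5  -9.3 -65.3]
s3 0 (-60, -30) 265 fit [-12.9   1.6  25.3] mean [  5.7  -6.4 -49.9]
s3 0 (-69, -22) 398 fit [-8.3  0.8 25.4] mean [  8.4  -6.5 -50.7]
s3 340 (-69, -62) 53 fit [ -7.4 344.7  35.9] mean [ 14.3 328.6 -64.5]
s3 340 (-60, -30) 231 fit [ -6.  342.6  26.6] mean [ 11.3 329.1 -49.4]
s3 340 (-69, -22) 358 fit [ -4.2 342.9  28.9] mean [ 13.7 329.2 -48.7]
s4 0 (-69, -62) 64 fit [-11.4   1.1  30.8] mean [ 11.8  -8.6 -65.5]
s4 0 (-60, -30) 271 fit [-12.6   1.7  25.1] mean [  6.   -6.6 -50.1]
s4 0 (-69, -22) 399 fit [-8.7  0.9 25.8] mean [  8.4  -6.4 -50.6]
s4 340 (-69, -62) 59 fit [ -6.3 343.6  33.6] mean [ 15.1 327.8 -64.6]
s4 340 (-60, -30) 228 fit [ -6.3 343.1  26.6] mean [ 11.  329.6 -49.4]
s4 340 (-69, -22) 352 fit [ -3.1 342.8  27.9] mean [ 13.6 329.4 -49.2]
```

```bash
python3 -m jog '[[[0.01,0,0,0.0008,0,0,0],[0,0,0.08,0,0,0,0],[0,0,0.08,0,0,0,0],[0,0,0.08,0,0,0,0],[0,0,0.08,0,0,0,0],[0,0,0,0,0,0,0]]]'; python3 look.py
```

```text
time: 10.38
tool_pos: [595.4, -30.6, 304.9]
tcp_rot: [149.8, 0.0, 74.4]
ft_force: [-0.5, 0.2, -3.9]
finger_gap: 26.6
10.375 tcp in wings [ -1.49   2.16 116.21] rows: tool axes in wings
 [[ 3.0e-04  1.0e+00 -4.0e-04]
 [ 1.0e+00 -3.0e-04  3.8e-03]
 [ 3.8e-03 -4.0e-04 -1.0e+00]] f [-0.5  0.2 -3.9]
```

```bash
python3 -m jog '[[[0,0.118,0,0.008,0,0,0],[0,0.122,0,0.008,0,0,0],[0,0.122,0,0.008,0,0,0],[0,0,0,0,0,0,0],[0,0,0,0,0,0,0]]]'; cat >>look.py <<'E'
a=T[:,2];print('nose in wings (straight pin)',inw(s['tool_pos']+a*126.8).round(2),'axis at z=0,-10',[ (inw(s['tool_pos'])+(Wm.T@a)*(inw(s['tool_pos'])[2]-z)/-(a@wz)).round(2)[:2].tolist() for z in(0,-10)],'F wings',(s['ft_force']@Wm).round(1),'Tq',s['wrist_torque'].round(2))
E
python3 look.py wrist:w5; python3 meas.py w5 2 2 131
```

```text
time: 11.0
tool_pos: [611.0, -34.9, 313.7]
tcp_rot: [158.3, 0.0, 74.4]
ft_force: [-1.2, -0.5, -4.6]
finger_gap: 26.2
11.0 tcp in wings [ 16.9    2.2  115.71] rows: tool axes in wings
 [[ 2.000e-04  1.000e+00 -3.000e-04]
 [ 9.895e-01 -2.000e-04 -1.446e-01]
 [-1.446e-01 -3.000e-04 -9.895e-01]] f [-1.2 -0.5 -4.6]
nose in wings (straight pin) [-1.43  2.16 -9.76] axis at z=0,-10 [[-0.01, 2.16], [-1.47, 2.16]] F wings [-3.2 -0.8 -3.5] Tq [0.1  0.51 0.05]
w5 589 axis xy at z -7.0 [-2.22  2.63] slope [ 0.151 -0.002] res 0.15
w5 hole 60 exp px [275.9 128.1] [13, 0, 14, 20, 198] [[3.65, 63.52], [3.64, 63.55]]
```

```bash
python3 -m jog '[[[0,0,0.05,0,0,0,0],[0,0,0.05,0,0,0,0],[0,0,0.05,0,0,0,0],[0,0,0,0,0,0,0]]]'; python3 look.py;  python3 -m jog '[[[0,0,0.04,0,0,0,0],[0,0,0.03,0,0,0,0],[0,0,0,0,0,0,0]]]'; python3 look.py
```

```text
time: 11.55
tool_pos: [613.6, -35.6, 306.6]
tcp_rot: [158.4, 0.0, 74.4]
ft_force: [-0.0, -0.6, -3.9]
finger_gap: 26.3
11.55 tcp in wings [ 15.69   2.22 108.23] rows: tool axes in wings
 [[ 2.000e-04  1.000e+00 -2.000e-04]
 [ 9.893e-01 -2.000e-04 -1.459e-01]
 [-1.459e-01 -2.000e-04 -9.893e-01]] f [-0.  -0.6 -3.9]
nose in wings (straight pin) [ -2.81   2.19 -17.21] axis at z=0,-10 [[-0.27, 2.2], [-1.75, 2.19]] F wings [-1.8 -0.6 -3.5] Tq [0.11 0.5  0.01]
time: 11.92
tool_pos: [614.8, -35.8, 305.6]
tcp_rot: [158.3, -0.0, 74.4]
ft_force: [-9.5, 1.6, 6.0]
finger_gap: 26.4
11.925 tcp in wings [ 16.33   2.36 106.78] rows: tool axes in wings
 [[ 3.000e-04  1.000e+00  1.000e-04]
 [ 9.895e-01 -3.000e-04 -1.443e-01]
 [-1.443e-01  2.000e-04 -9.895e-01]] f [-9.5  1.6  6. ]
nose in wings (straight pin) [ -1.97   2.39 -18.69] axis at z=0,-10 [[0.76, 2.39], [-0.7, 2.39]] F wings [-5.3 -1.  10. ] Tq [ 0.36  1.87 -0.1 ]
```

```bash
python3 -m jog '[[[0,0,-0.06,0,0,0,0],[0,0.096,0,0.008,0,0,0],[0,0,0,0,0,0,0],[0,0,0.04,0,0,0,0],[0,0,0.03,0,0,0,0],[0,0,0,0,0,0,0]]]'; python3 look.py
```

```text
time: 12.68
tool_pos: [619.3, -37.1, 306.8]
tcp_rot: [161.1, -0.0, 74.4]
ft_force: [-6.2, 1.1, 5.2]
finger_gap: 26.5
12.675 tcp in wings [ 20.94   2.35 105.44] rows: tool axes in wings
 [[ 2.000e-04  1.000e+00  1.000e-04]
 [ 9.813e-01 -2.000e-04 -1.923e-01]
 [-1.923e-01  2.000e-04 -9.813e-01]] f [-6.2  1.1  5.2]
nose in wings (straight pin) [ -3.45   2.37 -18.99] axis at z=0,-10 [[0.28, 2.37], [-1.68, 2.37]] F wings [-2.8 -0.6  7.7] Tq [ 0.17  1.26 -0.11]
```

```bash
python3 -m jog '[[[0,0,0.03,0,0,0,0],[0,0,0.02,0,0,0,0],[0,0,0,0,0,0,0]]]'; python3 look.py
```

```text
time: 13.05
tool_pos: [619.5, -37.1, 303.4]
tcp_rot: [161.2, -0.0, 74.4]
ft_force: [-6.7, 1.7, 3.8]
finger_gap: 26.3
13.05 tcp in wings [ 19.46   2.39 102.44] rows: tool axes in wings
 [[ 1.000e-04  1.000e+00  1.000e-04]
 [ 9.810e-01 -1.000e-04 -1.942e-01]
 [-1.942e-01  1.000e-04 -9.810e-01]] f [-6.7  1.7  3.8]
nose in wings (straight pin) [ -5.17   2.41 -21.94] axis at z=0,-10 [[-0.82, 2.4], [-2.8, 2.41]] F wings [-4.1 -0.1  6.8] Tq [ 0.27  1.42 -0.02]
```

```bash
python3 -m jog '[[[0,0,0.03,0,0,0,0],[0,0,0.03,0,0,0,0],[0,0,0,0,0,0,0]]]'; python3 look.py wrist:w6 scene:s6; python3 meas.py w6 21 2 118; python3 - <<'E'
import cv2,numpy as np
a=cv2.imread('pics/w6.png');b=cv2.resize(cv2.imread('pics/s6.png')[140:280,250:400],None,fx=2.6,fy=2.6)
a=cv2.resize(a[100:260,200:360],None,fx=2.5,fy=2.5);o=np.zeros((400,800,3),np.uint8);o[:,:400]=a;o[:364,410:800]=b;cv2.imwrite('pics/c6.png',o)
E
```

```text
time: 13.42
tool_pos: [620.4, -37.3, 301.6]
tcp_rot: [161.2, -0.0, 74.4]
ft_force: [-10.5, 2.1, 7.7]
finger_gap: 26.6
13.425 tcp in wings [ 19.25   2.41 100.38] rows: tool axes in wings
 [[ 1.000e-04  1.000e+00  1.000e-04]
 [ 9.810e-01 -1.000e-04 -1.938e-01]
 [-1.938e-01  2.000e-04 -9.810e-01]] f [-10.5   2.1   7.7]
nose in wings (straight pin) [ -5.31   2.43 -24.02] axis at z=0,-10 [[-0.57, 2.43], [-2.55, 2.43]] F wings [-5.4 -0.8 12. ] Tq [ 0.37  2.16 -0.07]
w6 222 axis xy at z -20.0 [-4.69  0.82] slope [0.182 0.026] res 0.24
w6 hole 60 exp px [276.6 129.5] [17, 1, 10, 18, 134] [[5.06, 63.62], [5.15, 63.6]]
```

View pics/c6.png

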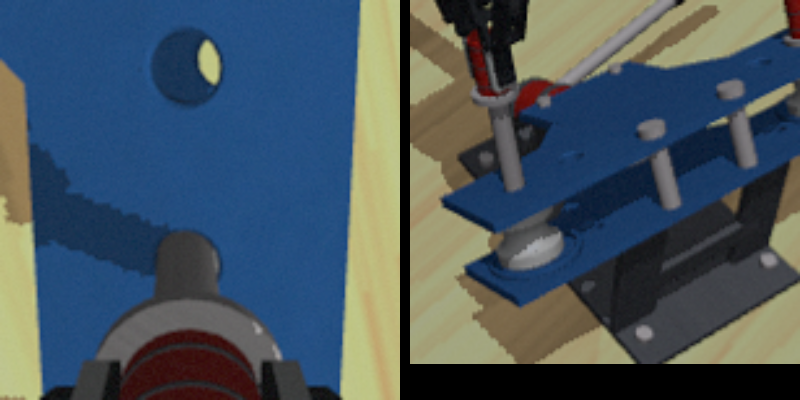

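```bash
python3 -m jog '[[[0,-0.05,0.04,-0.004,0,0,0],[0,-0.05,0.04,-0.004,0,0,0],[0,0,0,0,0,0,0]]]'; python3 look.py
```

```text
time: 13.9
tool_pos: [617.0, -36.6, 293.4]
tcp_rot: [158.4, 0.0, 74.4]
ft_force: [-0.4, -0.1, -5.7]
finger_gap: 26.2
13.9 tcp in wings [12.21  2.2  94.98] rows: tool axes in wings
 [[-1.000e-04  1.000e+00 -3.000e-04]
 [ 9.893e-01  1.000e-04 -1.457e-01]
 [-1.457e-01 -3.000e-04 -9.893e-01]] f [-0.4 -0.1 -5.7]
nose in wings (straight pin) [ -6.27   2.16 -30.47] axis at z=0,-10 [[-1.78, 2.17], [-3.25, 2.17]] F wings [-3.2 -0.2 -4.8] Tq [ 0.18  0.64 -0.07]
```

```bash
python3 -m jog '[[[0,-0.052,0.08,-0.005,0,0,0],[0,-0.052,0.08,-0.005,0,0,0],[0,0,0,0,0,0,0]]]'; python3 look.py
```

```text
time: 14.28
tool_pos: [615.1, -36.0, 283.4]
tcp_rot: [154.9, 0.0, 74.4]
ft_force: [-0.9, 0.0, -6.2]
finger_gap: 26.2
14.275 tcp in wings [ 5.51  2.18 87.4 ] rows: tool axes in wings
 [[-0.000e+00  1.000e+00 -3.000e-04]
 [ 9.963e-01 -0.000e+00 -8.540e-02]
 [-8.540e-02 -3.000e-04 -9.963e-01]] f [-0.9  0.  -6.2]
nose in wings (straight pin) [ -5.32   2.14 -38.94] axis at z=0,-10 [[-1.98, 2.15], [-2.84, 2.15]] F wings [-3.9 -0.2 -4.9] Tq [ 0.28  1.15 -0.03]
```

```bash
python3 -m jog '[[[0,-0.045,0.06,-0.0045,0,0,0],[0,-0.04,0.06,-0.0045,0,0,0],[0,0,0,0,0,0,0]]]'; python3 look.py
```

```text
time: 14.65
tool_pos: [614.0, -35.8, 276.3]
tcp_rot: [151.7, 0.0, 74.4]
ft_force: [-2.3, 0.2, -6.3]
finger_gap: 26.2
14.65 tcp in wings [ 0.95  2.16 81.79] rows: tool axes in wings
 [[ 0.000e+00  1.000e+00 -4.000e-04]
 [ 9.996e-01 -1.000e-04 -2.950e-02]
 [-2.950e-02 -4.000e-04 -9.996e-01]] f [-2.3  0.2 -6.3]
nose in wings (straight pin) [ -2.8    2.11 -44.96] axis at z=0,-10 [[-1.47, 2.13], [-1.77, 2.13]] F wings [-5.1 -0.4 -4.3] Tq [0.34 1.22 0.04]
```

```bash
python3 -m jog '[[[0,-0.026,0.05,-0.0045,0,0,0],[0,0,0.08,0,0,0,0],[0,0,0.08,0,0,0,0],[0,0,0.08,0,0,0,0],[0,0,0,0,0,0,0]]]'; python3 look.py wrist:w7 top:t7 scene:s7; python3 meas.py w7,t7,s7 0 2 87
```

```text
time: 15.28
tool_pos: [620.3, -37.6, 263.6]
tcp_rot: [150.0, 0.0, 74.4]
ft_force: [-1.9, 0.9, -7.7]
finger_gap: 26.3
15.275 tcp in wings [ 0.28  2.13 67.45] rows: tool axes in wings
 [[ 3.e-04  1.e+00 -4.e-04]
 [ 1.e+00 -3.e-04 -2.e-04]
 [-2.e-04 -4.e-04 -1.e+00]] f [-1.9  0.9 -7.7]
nose in wings (straight pin) [  0.25   2.07 -59.35] axis at z=0,-10 [[0.27, 2.1], [0.26, 2.09]] F wings [-5.7  0.3 -5.6] Tq [0.44 1.67 0.02]
w7 280 axis xy at z -51.0 [-5.58  0.77] slope [0.08  0.027] res 0.3
w7 hole 60 exp px [275.4 131.7] [0, 0, 25, 20, 442] [[-1.61, 63.68], [-1.54, 63.23]]
t7 few 4
t7 hole 0 exp px [279.6 185.9] [0, 10, 21, 19, 289] [[-16.89, 5.62], [-13.84, 8.42]]
s7 198 axis xy at z -51.0 [8.07 4.41] slope [-0.104 -0.046] res 1.47
s7 hole 0 exp px [290.1 211.2] [0, 0, 22, 17, 228] [[-54.84, 18.7], [-42.17, 14.46]]
s7 hole 0 exp px [290.1 211.2] [16, 22, 13, 7, 50] [[77.18, -20.98], [68.98, -20.08]]
s7 hole 60 exp px [311.9 200.3] [0, 2, 5, 10, 36] [[-82.46, 73.12], [-78.97, 72.16]]
s7 hole 280 exp px [384.6 164.1] [0, 20, 9, 9, 65] [[24.19, 224.17], [24.91, 224.69]]
s7 hole 280 exp px [384.6 164.1] [12, 21, 17, 8, 78] [[78.73, 233.24], [67.87, 235.95]]
```

```bash
python3 -m jog '[[[0,0,0.08,0,0,0,0],[0,0,0.08,0,0,0,0],[0,0,0.06,0,0,0,0],[0,0,0.05,0,0,0,0],[0,0,0,0,0,0,0]]]'; python3 look.py; python3 - <<'E'
import re;s=open('meas.py').read().replace("gz-138,gz-38","max(gz-138,5),gz-38");open('meas.py','w').write(s)
E
python3 meas.py w7,s7 0 2 87|grep axis
```

```text
time: 16.05
tool_pos: [626.6, -39.3, 252.2]
tcp_rot: [150.0, 0.0, 74.4]
ft_force: [-6.7, 0.6, -6.5]
finger_gap: 26.3
16.05 tcp in wings [ 0.3   2.15 54.36] rows: tool axes in wings
 [[ 2.e-04  1.e+00 -4.e-04]
 [ 1.e+00 -2.e-04 -1.e-04]
 [-1.e-04 -4.e-04 -1.e+00]] f [-6.7  0.6 -6.5]
nose in wings (straight pin) [  0.29   2.1  -72.44] axis at z=0,-10 [[0.29, 2.13], [0.29, 2.13]] F wings [-9.  -1.2 -2.3] Tq [ 0.52  2.19 -0.05]
w7 156 axis xy at z 5 [-0.91  2.4 ] slope [0.01  0.004] res 0.13
s7 150 axis xy at z 5 [-0.48  0.81] slope [ 0.007 -0.005] res 1.03
```

```bash
python3 -m jog '[[[0,0,0.04,-0.0012,0,0,0],[0,0,0.06,0,0,0,0],[0,0,0.06,0,0,0,0],[0,0,0.06,0,0,0,0],[0,0,0,0,0,0,0]]]'; python3 look.py
```

```text
time: 16.68
tool_pos: [631.7, -40.7, 242.3]
tcp_rot: [149.6, 0.0, 74.4]
ft_force: [-7.7, 2.1, -6.9]
finger_gap: 26.2
16.675 tcp in wings [-0.14  2.13 43.12] rows: tool axes in wings
 [[ 2.0e-04  1.0e+00 -5.0e-04]
 [ 1.0e+00 -2.0e-04  6.5e-03]
 [ 6.5e-03 -5.0e-04 -1.0e+00]] f [-7.7  2.1 -6.9]
nose in wings (straight pin) [  0.69   2.07 -83.68] axis at z=0,-10 [[0.14, 2.11], [0.21, 2.11]] F wings [-10.4   0.   -2. ] Tq [ 0.65  2.41 -0.03]
```

```bash
python3 -m jog '[[[0,0,0.07,0,0,0,0],[0,0,0.08,0,0,0,0],[0,0,0.08,0,0,0,0],[0,0,0.08,0,0,0,0],[0,0,0.08,0,0,0,0],[0,0,0.07,0,0,0,0],[0,0,0,0,0,0,0]]]'; python3 look.py
```

```text
time: 17.55
tool_pos: [642.8, -43.8, 222.1]
tcp_rot: [149.7, 0.0, 74.4]
ft_force: [-7.0, 2.0, -7.3]
finger_gap: 25.9
17.55 tcp in wings [-0.24  2.11 19.9 ] rows: tool axes in wings
 [[ 1.e-04  1.e+00 -6.e-04]
 [ 1.e+00 -1.e-04  6.e-03]
 [ 6.e-03 -6.e-04 -1.e+00]] f [-7.   2.  -7.3]
nose in wings (straight pin) [   0.52    2.04 -106.9 ] axis at z=0,-10 [[-0.12, 2.1], [-0.06, 2.09]] F wings [-10.    0.1  -2.7] Tq [ 0.56  2.29 -0.05]
```

```bash
python3 -m jog '[[[0,0,0.04,0,0,0,0],[0,0,0.04,0,0,0,0],[0,0,0.03,0,0,0,0],[0,0,0,0,0,0,0]]]'; python3 look.py scene:s8
```

```text
time: 18.05
tool_pos: [645.3, -44.6, 217.5]
tcp_rot: [149.7, 0.0, 74.4]
ft_force: [-10.3, 1.8, -5.3]
finger_gap: 26.1
18.05 tcp in wings [-0.24  2.09 14.63] rows: tool axes in wings
 [[ 1.0e-04  1.0e+00 -6.0e-04]
 [ 1.0e+00 -1.0e-04  5.8e-03]
 [ 5.8e-03 -6.0e-04 -1.0e+00]] f [-10.3   1.8  -5.3]
nose in wings (straight pin) [   0.5     2.01 -112.17] axis at z=0,-10 [[-0.16, 2.08], [-0.1, 2.08]] F wings [-11.6  -1.1   0.6] Tq [ 0.64  2.55 -0.12]
```

Nearly home (about 3 mm left). I'll creep down and watch for a rise in axial force.

```bash
python3 -m jog '[[[0,0,0.03,0,0,0,0],[0,0,0.02,0,0,0,0],[0,0,0,0,0,0,0]]]'; python3 look.py;python3 -m jog '[[[0,0,0.02,0,0,0,0],[0,0,0,0,0,0,0]]]'; python3 look.py wrist:w9 scene:s9; python3 - <<'E'
import cv2,numpy as np
a=cv2.imread('pics/w9.png');b=cv2.resize(cv2.imread('pics/s9.png')[140:280,250:400],None,fx=2.6,fy=2.6)
a=cv2.resize(a[100:300,180:380],None,fx=2,fy=2);o=np.zeros((400,800,3),np.uint8);o[:,:400]=a;o[:364,410:800]=b;cv2.imwrite('pics/c9.png',o)
E
```

```text
time: 18.48
tool_pos: [646.1, -44.8, 216.4]
tcp_rot: [149.7, 0.0, 74.4]
ft_force: [-25.5, 4.5, 5.8]
finger_gap: 26.3
18.475 tcp in wings [-0.17  2.12 13.2 ] rows: tool axes in wings
 [[ 0.0e+00  1.0e+00 -8.0e-04]
 [ 1.0e+00 -0.0e+00  5.3e-03]
 [ 5.3e-03 -8.0e-04 -1.0e+00]] f [-25.5   4.5   5.8]
nose in wings (straight pin) [   0.5     2.02 -113.6 ] axis at z=0,-10 [[-0.1, 2.11], [-0.04, 2.1]] F wings [-19.5  -2.5  17.9] Tq [ 0.7   3.75 -0.2 ]
time: 18.73
tool_pos: [646.1, -44.8, 216.3]
tcp_rot: [149.7, 0.0, 74.4]
ft_force: [-38.5, 6.7, 13.4]
finger_gap: 26.3
18.725 tcp in wings [-0.13  2.11 13.11] rows: tool axes in wings
 [[ 1.0e-04  1.0e+00 -9.0e-04]
 [ 1.0e+00 -0.0e+00  4.8e-03]
 [ 4.8e-03 -9.0e-04 -1.0e+00]] f [-38.5   6.7  13.4]
nose in wings (straight pin) [   0.47    2.   -113.69] axis at z=0,-10 [[-0.07, 2.1], [-0.02, 2.09]] F wings [-27.   -3.9  31.1] Tq [ 0.79  4.81 -0.35]
```

View pics/c9.png

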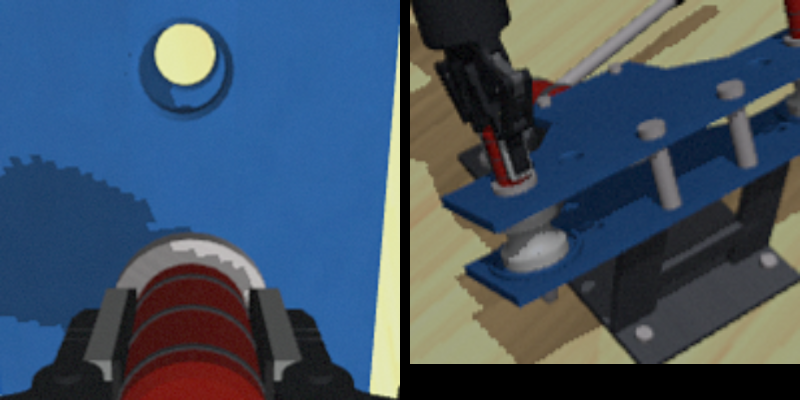

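Flange is flat on the upper wing and the nose pokes out below the lower one (crop 550,295). I'll ease off the press, release and back straight out.

```bash
python3 -m jog '[[[0,0,-0.03,0,0,0,0],[0,0,0,0,0,0,0],[0,0,0,0,0,0,0.4],[0,0,0,0,0,0,0.6],[0,0,0,0,0,0,0.8],[0,0,0,0,0,0,0.8],[0,0,0,0,0,0,0.8],[0,0,0,0,0,0,0.8]]]' 
python3 -m jog '[[[0,0,-0.1,0,0,0,0.8],[0,0,-0.2,0,0,0,0.8],[0,0,-0.3,0,0,0,0.8],[0,0,-0.4,0,0,0,0.8],[0,0,-0.5,0,0,0,0.8],[0,0,-0.5,0,0,0,0.8],[0,0,-0.5,0,0,0,0.8],[0,0,0,0,0,0,0.8],[0,0,0,0,0,0,0.8]]]'
python3 look.py wrist:w10 scene:s10 top:t10; python3 - <<'E'
from h import *
for n in('t10','s10','w10'):
    c=load(n);hsv=cv2.cvtColor(c['p'],cv2.COLOR_RGB2HSV);H,S,V=[hsv[...,i].astype(int) for i in range(3)]
    r,q=np.nonzero(((H<6)|(H>174))&(S>150)&(V>60)&(c['d']>0));P=inw(world(c,r,q))
    for y in (0,340):
        m=np.hypot(P[:,0],P[:,1]-y)<22
        if m.sum()>20:
            Q=P[m];zt=np.percentile(Q[:,2],95);t=Q[Q[:,2]>zt-4];print(n,y,m.sum(),'top z',zt.round(1),'top centre',t.mean(0).round(1),'all',Q.mean(0).round(1))
a=cv2.imread('pics/w10.png');b=cv2.resize(cv2.imread('pics/s10.png')[130:290,240:440],None,fx=2,fy=2)
o=np.zeros((420,800,3),np.uint8);o[:,:400]=a[:,80:480];o[:320,400:]=b;cv2.imwrite('pics/c10.png',o)
E
```

```text
time: 19.82
tool_pos: [647.6, -45.0, 217.1]
tcp_rot: [149.5, -0.0, 74.4]
ft_force: [0.2, -0.5, -0.9]
finger_gap: 68.3
time: 20.95
tool_pos: [586.3, -27.9, 324.4]
tcp_rot: [149.5, -0.0, 74.4]
ft_force: [-1.3, 0.7, -1.0]
finger_gap: 68.3
20.95 tcp in wings [6.0000e-02 2.2500e+00 1.3787e+02] rows: tool axes in wings
 [[ 2.0e-04  1.0e+00 -1.0e-04]
 [ 1.0e+00 -2.0e-04  9.3e-03]
 [ 9.3e-03 -1.0e-04 -1.0e+00]] f [-1.3  0.7 -1. ]
nose in wings (straight pin) [ 1.23  2.24 11.08] axis at z=0,-10 [[1.34, 2.24], [1.43, 2.24]] F wings [-1.7  0.4 -0.1] Tq [ 0.01  0.29 -0.04]
t10 0 68 top z 58.3 top centre [ 1.7 -8.7 57.4] all [ 8.3 -4.1 38.4]
t10 340 145 top z 59.1 top centre [ -0.4 338.4  57.7] all [  3.  336.3  46.4]
s10 0 255 top z 56.9 top centre [ 5.3 -1.9 56. ] all [ 8.8 -3.3 35.3]
s10 340 172 top z 56.5 top centre [  3.1 335.9  55.7] all [  6.7 333.7  34.6]
w10 0 1133 top z 58.1 top centre [-1.3  3.6 56.9] all [-0.9  4.1 55.8]
```

View pics/c10.png

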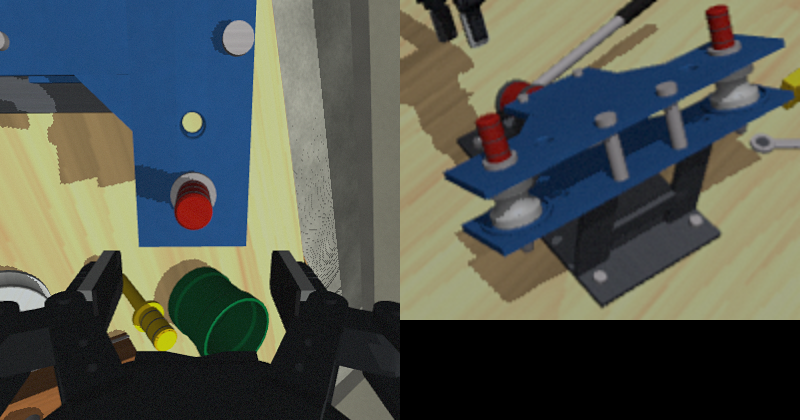

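The pin is home and standing like the fitted one, its top heights agree within 1 mm, and the gripper is clear.

```bash
python3 -c "
from bench import job;print(job.hand_in())"
```

```text
the job is handed in; nothing more can be done
None
```

The long red pin is home in the outer hole through both wings and the roller. I released it, backed the gripper about 125 mm clear, and handed the job in at about 21 s of the 58 s allowed.

- **Getting into the roller:** going in leaned 8° the nose landed on the roller's top face. I backed off, leaned it to about 11° and caught the bore edge. Then I straightened the pin while lowering it by hand, which pulled the roller into line.
- **Seating:** the axial force rose to about 31 N as the flange met the wing. After release the wrist force was back near zero.
- **Seating height:** the top of the grip matches the fitted pin within 1 mm in both fixed cameras (58.3 against 59.1 mm, and 56.9 against 56.5 mm). The nose shows below the lower wing.
- **Disagreements:** sideways position was not pinned down in the last views. The grip's top centre read (-1.3, 3.6) mm from the hole axis in the wrist camera, (1.7, -8.7) in the top and (5.3, -1.9) in the scene. The wrist camera had read about 3.6 mm off along y all along. The other two views show partly side faces of the grip, and the fitted pin reads off in them too, by less. I took the pin as centred because its 18 mm shank sits in a 21 mm hole in both wings.
- **Not measured at the end:** the roller's centring on the pin and the bystanders' positions. I felt no unexpected contact on the way.

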